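Lock the dust extractor's filter hatch with a quarter-turn stud

TASK

The filter hatch on top of the low grey dust extractor is missing one of its two quarter-turn studs. Take the red-winged stud from the wooden rack, line its foot bar up with the empty slot in the hatch, push it in until its flange is flush on the hatch, and give it a quarter turn, either way, so that its wing stands square across the slot like the red one already fitted; then let go. Leave the blue and black studs in the rack.

Things in the scene. Friction and masses are not known exactly. Their poses are not given: they have to be found in the camera images.
- red_grip (a point): Red-winged upright stud, ~120 g, 56 mm high (all in mm): foot bar 56 long x 16 wide x 10 high, shank 16 across x 11, flange 48 across x 5, wing 40 long x 14 thick x 30 high, parallel to the foot bar. Point: middle of the wing, 15 above the flange top, 20 above its underside, 41 above the bottom. x along wing, y across it, z up. Hangs by its flange in the rack: lift straight up.
- slot (a point): Empty slot, 66 x 26 mm, in the white top of the fixed grey extractor (200 x 280 x 100 high). Point: slot centre on the top surface; x along slot, y across, z up. Sheet 6 thick, hollow below: the foot bar passes when parallel, clears the sheet by 5 once the flange is down and turns freely, no stop. The fitted red stud, immovable, is 130 from here towards +y, its wing top 35 above the sheet.
- blue_grip (a point): Blue-winged stud, same shape and point as the red one; a bystander in the same fixed pale wooden rack (100 x 250 x 30 mm high), whose three slots, each 66 x 26 mm, lie side by side 85 mm apart.
- black_grip (a point): Black-winged stud, same shape and point as the red one; a bystander in the same rack.
Things that resemble listed ones, but are neither listed nor needed, are in the scene too. What is shaped like the part that bears red_grip but pink or turquoise is not meant.

How it is judged:
By the outcome, as a careful person would: the job done as asked, in the order asked, and still so for the second after the job is handed in, with the robot touching nothing.
It also fails if it takes over 38 s, if anything falls off the work surface, if the arm or the gripper's body presses on something with over 40 N, if the wrist force passes 120 N, or if a joint passes its speed limit or range.

ROBOT

A 6-joint arm with a two-finger parallel gripper is mounted at the origin on the work surface. World frame = base frame: x ahead of the robot, y to its left, z up, the work surface at z = 0. Lengths are in mm, angles in rad, forces in N, time in s.
With the tool pointing down it reaches from about 250 to 800 mm from the base axis. Payload 3.9 kg.
Tool frame: the origin (TCP) lies midway between the tips of the shut fingers; the grasp point (between the pads) lies 19 mm behind it (hold_point_z is the distance from the TCP to the grasp point, in mm); z points along the fingers, y is the line along which they close (so a half turn about z gives the same grasp; the last joint's range is limited). The gripper opens to 85 mm and grips with 20 to 120 N. Pads are 22 mm wide; open, the fingers measure 114 mm over their backs; the gripper's body (76 mm by 85 mm) begins 54 mm behind the grasp point. The pads swing forward as they close: fully open they stand 13 mm farther back than shut.
Start: joints at [1.318, 0.26, -0.138, 1.173, 0, 1.571], TCP at [131.307, 508.305, 203.904] pointing down, gripper open.
Joint ranges: [-2.78, 2.78], [-0.83, 1.72], [-1.28, 1.37], [-1.9, 2.12], [-1.57, 1.48], [-3.14, 3.14]. Speed limits (rad/s): [2.57, 2.57, 3.14, 3.14, 3.14, 3.14].

INTERFACE

Orientations are given as a unit quaternion [w, x, y, z].
In Python, from station import * gives the robot as it stands.
- The arm moves only by the tool servo_tool, never from a script. Its arguments are lists of equal length, an entry for each row: "grip": the opening, from 0 (shut) to 1 (fully open); "xyz": the shift along the tool's x, y, z in mm, a list of three; "rot": the turn, a rotation vector about the tool's x, y, z in degrees, a list of three. In form: {"grip": [grip, ...], "xyz": [[tx, ty, tz], ...], "rot": [[wx, wy, wz], ...]}. A call has 1 to 10 rows; each row shifts and turns the commanded pose from where the row before left it, along the tool's axes as they then stand; what a row does not reach is not made up. A row lasts 1/10 s, in which the tool goes at most 50 mm and 8.59 degrees, less where a joint would pass 70% of its speed; a pose out of reach is approached as far as the arm can. A call is refused whole if a number of a shift passes 50 or a number of a turn 8.59, either way. A call with a gripper value outside its range is refused whole. The fingers move at their own pace and stop on an object; "newtons" is the grip in N (left out, the last holds). Time passes only in rows, so rows that do not move let the fingers close. It gives the time, the measured TCP pose, the force, the opening and the grip force at its end, in the units of the state.
- get_state(): the state, without advancing time (a new reading comes with each control period).
- read_camera(name): name is "side" or "top" or "wrist"; returns a dict with "color" (480x640x3 uint8, red, green, blue), "intrinsics" (3x3 intrinsics, pixels), "distortion" ([k1, k2, p1, p2, k3] as OpenCV has them; the pictures are not rectified), "world_from_camera" (4x4, takes a point from camera to world coordinates). Camera axes: x right, y down, z forward; pixel columns grow to the right and rows downward; lengths in mm; the calibration is good to about 2 mm. A picture is of the moment at which its call begins. There is no depth.
- hand_in(): hands the job in; it is judged then, once.
The state is a dict: "t": time; "joint_pos": joint angles; "qd": joint speeds; "joint_efforts": joint torques, N m; "position": TCP position; "tcp_rot": TCP orientation; "contact_force": force on the tool from outside, world axes, zero at the start; "ft_torque": the same for the moment, N m; "finger_gap": finger opening in mm; "grasp_force": force on a finger pad.
Only numpy, scipy, OpenCV 4.12 (cv2) and the standard library are available. Lean on these libraries where they do the work, as an engineer would, in place of code of your own. Each camera call takes 0.05 s, during which the arm holds its last target. There are 200 camera calls.

## Working session

There is one attempt and no reset: what is moved stays moved. The work goes in short steps, Python scripts to look and compute and a tool call to move; the robot and the scene stay as the last step left them, time stands still between calls to the robot, and variables do not carry over. Pictures are saved under pics/ and viewed, at most 10 in all, crops included, and the job is handed in when it is done.

Besides the shell and the picture viewer there is one more tool, called after ">>>" by a JSON object that holds its "api" and its "payload", one argument or row to a line. servo_tool: Moves the arm, as the interface text tells. Its arguments: {"type":"object","properties":{"grip":{"type":"array","items":{"type":"number"}},"xyz":{"type":"array","items":{"type":"array","items":{"type":"number"}}},"rot":{"type":"array","items":{"type":"array","items":{"type":"number"}}},"newtons":{"type":"number"}},"required":["grip","xyz","rot"]}

```bash
mkdir -p pics
cat > h.py <<'E'
from station import *
import numpy as np, cv2
def cam(n):
    c=read_camera(n); return c
def ray(c,px,z):
    K=np.array(c["intrinsics"],float);D=np.array(c["distortion"],float);T=np.array(c["world_from_camera"],float)
    p=cv2.undistortPoints(np.array(px,float).reshape(-1,1,2),K,D).reshape(-1,2)
    d=np.c_[p,np.ones(len(p))]@T[:3,:3].T; o=T[:3,3]
    return o+d*((z-o[2])/d[:,2])[:,None]
E
python3 - <<'E'
from h import *
import pickle
for n in("top","side"):
    c=cam(n); pickle.dump(c,open(n+".pkl","wb")); cv2.imwrite(f"pics/{n}0.png",c["color"][:,:,::-1]); print(n,np.round(c["world_from_camera"],2).tolist(),c["intrinsics"][0][0])
print(get_state())
E
```

```text
top [[-0.02, -0.98, 0.22, 375.47], [-1.0, 0.02, 0.0, -123.17], [-0.01, -0.22, -0.98, 969.05], [0.0, 0.0, 0.0, 1.0]] 573.4698218148436
side [[-0.8, -0.45, 0.4, 207.48], [-0.6, 0.6, -0.52, 344.82], [-0.01, -0.66, -0.75, 758.21], [0.0, 0.0, 0.0, 1.0]] 498.64517610093964
{'t': 0.1, 'joint_pos': array([ 1.31797677e+00,  2.60624974e-01, -1.39187995e-01,  1.17271911e+00,
       -9.74531713e-06,  1.57079176e+00]), 'qd': array([-0.00080629, -0.0006123 ,  0.00464445, -0.00070855, -0.00128403,
       -0.00085614]), 'joint_efforts': array([ 1.60339696e-03, -4.06507623e+01,  2.54527295e+01,  1.01276441e-02,
        2.16812100e-05, -9.55254052e-06]), 'position': array([131.16401015, 507.69028312, 203.16440102]), 'tcp_rot': array([-1.04584075e-04,  1.26071074e-01,  9.92020832e-01, -8.61563776e-04]), 'contact_force': array([-0.41846446, -0.16281746,  0.50162641]), 'ft_torque': array([-0.01804838,  0.01161175, -0.03161227]), 'grasp_force': 0.0, 'finger_gap': 84.99400660187051}
```

View pics/top0.png

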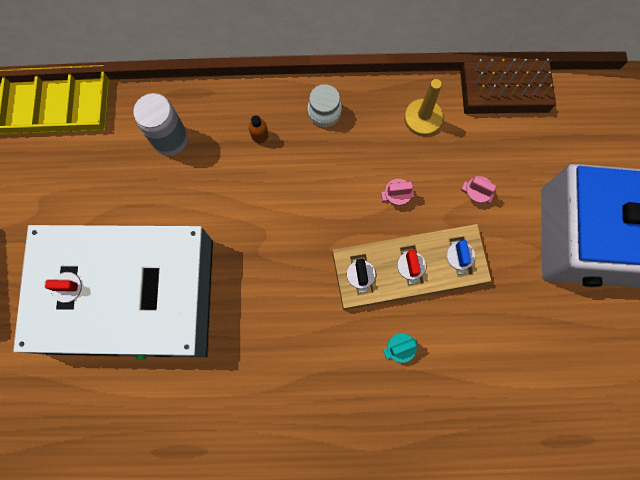

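View pics/side0.png

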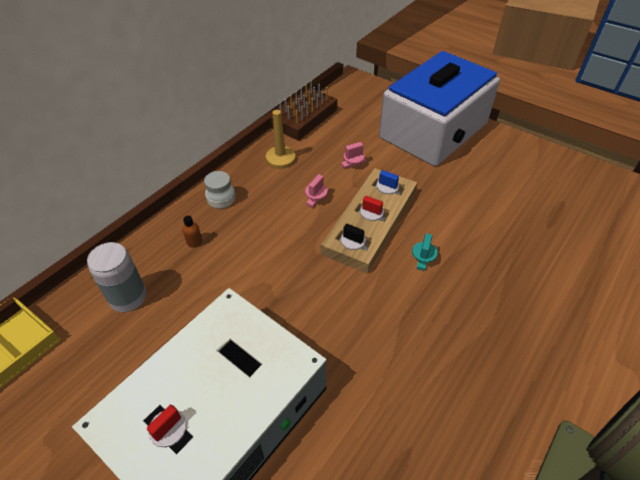

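The top view shows three red-like candidates. The rack's middle stud is at (411,265). The stud at (62,286) is already fitted in the extractor, so it isn't the one. The pink studs at (399,192) and (480,189) and the turquoise one at (401,348) are decoys. The red one in the wooden rack fits the description. The empty slot is at (149,288).

```bash
cat > m.py <<'E'
from h import *
import pickle
t=pickle.load(open("top.pkl","rb")); s=pickle.load(open("side.pkl","rb"))
def big(m,box):
    x0,y0,x1,y1=box; k=np.zeros(m.shape,np.uint8); k[y0:y1,x0:x1]=m[y0:y1,x0:x1]
    c,_=cv2.findContours(k,cv2.RETR_EXTERNAL,cv2.CHAIN_APPROX_NONE); return max(c,key=cv2.contourArea).reshape(-1,2)
def rect(c,cn,z,name):
    w=ray(c,cn,z)[:,:2]; r=cv2.minAreaRect(w.astype(np.float32))
    print(name,"z",z,np.round(r[0],1),np.round(r[1],1),round(r[2],1))
for n,c,rb,sb,kb in(("top",t,(385,240,435,290),(130,255,170,320),(325,215,500,320)),("side",s,(355,190,390,222),(210,330,270,385),(315,160,425,275))):
    im=c["color"]; h=cv2.cvtColor(im,cv2.COLOR_RGB2HSV); H,S,V=cv2.split(h)
    red=((H<6)|(H>174))&(S>170)&(V>60)
    rr=big(red.astype(np.uint8),rb); rect(c,rr,50,n+" red@50"); rect(c,rr,65,n+" red@65")
    top=red&(V>np.percentile(V[red],60)); 
    sl=big((V<70).astype(np.uint8),sb); rect(c,sl,100,n+" slot")
    if n=="top":
        wd=((H>12)&(H<25)&(S<150)&(V>120)).astype(np.uint8); rk=big(cv2.morphologyEx(wd,cv2.MORPH_CLOSE,np.ones((15,15))),kb); rect(c,rk,30,n+" rack")
        wh=big(((S<40)&(V>190)).astype(np.uint8),(0,200,230,380)); rect(c,wh,100,n+" hatch")
        for nm,b in(("red",(385,240,435,290)),("fit",(35,260,95,315))):
            x0,y0,x1,y1=b; fl=((S<60)&(V>150)); 
            if nm=="red":
                fc=big((fl|red).astype(np.uint8),b); rect(c,fc,35,"flange+wing")
    vals=V[red&(np.indices(V.shape)[1]>=rb[0])&(np.indices(V.shape)[1]<rb[2])]; print(n,"V pct",np.percentile(vals,[5,25,50,75,95]))
a=t["color"][230:315,325:500,::-1]; b=t["color"][220:360,10:220,::-1]
a=cv2.resize(a,None,fx=4,fy=4); b=cv2.resize(b,(420,250)); 
b=np.pad(b,((0,0),(0,a.shape[1]-420),(0,0))); cv2.imwrite("pics/crop.png",np.vstack([a[:340],b]))
E
python3 m.py
```

```text
top red@50 z 50 [ 554.8 -271.1] [43.  17.4] 8.8
top red@65 z 65 [ 551.9 -268.7] [42.3 17.1] 8.8
top slot z 100 [514.1 144.1] [24.5 63.9] 88.7
top rack z 30 [ 554.6 -271.6] [100.7 250.2] 8.9
top hatch z 100 [516.5 210. ] [280.4 200.3] 88.2
flange+wing z 35 [ 554.8 -270. ] [46.2 47.2] 47.4
top V pct [ 76.9 108.  210.  218.  223. ]
side red@50 z 50 [ 555.  -274.5] [44.9 35.5] 10.6
side red@65 z 65 [ 547.6 -261.4] [43.9 34.8] 10.6
side slot z 100 [512.9 144. ] [23.8 63.1] 88.0
side V pct [100.25 112.   116.   177.   189.  ]
```

View pics/crop.png

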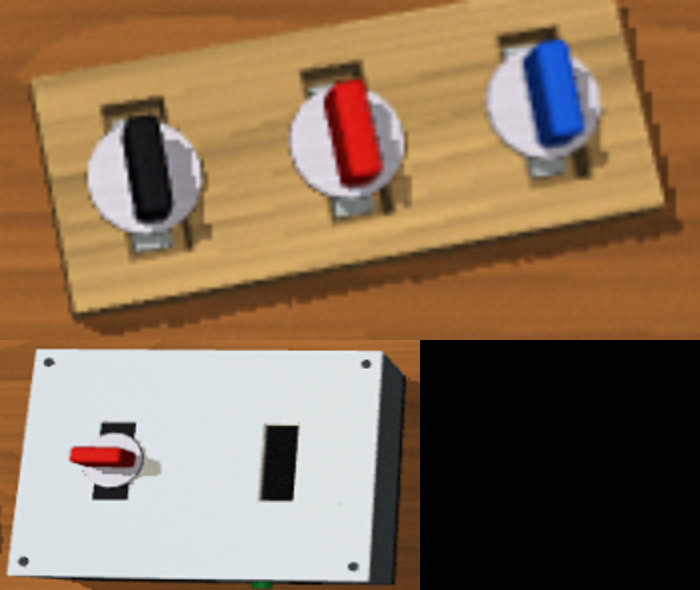

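The crop confirms the red stud in the rack's middle slot. Its wing is at yaw 8.8°, matching the rack's yaw of 8.9°, and its centre is about (554.7, -271.3). The rack (250x101) and hatch (280x200) measure as they should. The slot is at (513.5, 144), yaw about -1.8°.

>>> {"api": "servo_tool", "payload": {
  "grip": [1,1,1,0.7,0.7,0.7,0.7,0.7,0.7,0.7],
  "xyz": [
    [0,0,0],
    [0,0,0],
    [0,0,0],
    [-10,-28,0],
    [-12,-33,0],
    [-12,-33,0],
    [-12,-33,0],
    [-12,-33,0],
    [-12,-33,0],
    [-12,-33,0]
  ],
  "rot": [
    [0,0,-7.8],
    [0,0,-7.8],
    [0,0,-7.7],
    [0,0,0],
    [0,0,0],
    [0,0,0],
    [0,0,0],
    [0,0,0],
    [0,0,0],
    [0,0,0]
  ]
}}

```text
t: 1.1
position: [247.2, 296.0, 203.6]
tcp_rot: [-0.0, -0.077, 0.997, -0.0]
contact_force: [-0.0, 0.6, 0.2]
finger_gap: 60.0
grasp_force: 0.0
```

>>> {"api": "servo_tool", "payload": {
  "grip": [0.7,0.7,0.7,0.7,0.7,0.7,0.7,0.7,0.7,0.7],
  "xyz": [
    [-12,-33,0],
    [-12,-33,0],
    [-12,-33,0],
    [-12,-33,0],
    [-12,-33,0],
    [-12,-33,0],
    [-12,-33,0],
    [-12,-33,0],
    [-12,-33,0],
    [-12,-33,0]
  ],
  "rot": [
    [0,0,0],
    [0,0,0],
    [0,0,0],
    [0,0,0],
    [0,0,0],
    [0,0,0],
    [0,0,0],
    [0,0,0],
    [0,0,0],
    [0,0,0]
  ]
}}

```text
t: 2.1
position: [416.3, -11.6, 203.7]
tcp_rot: [-0.0, -0.077, 0.997, 0.0]
contact_force: [1.2, 0.1, 0.2]
finger_gap: 59.7
grasp_force: 0.0
```

```bash
cat >> h.py <<'E'
from scipy.spatial.transform import Rotation as Ro
def to(goal,yawy):
    s=get_state(); q=s["tcp_rot"]; R=Ro.from_quat([q[1],q[2],q[3],q[0]]).as_matrix()
    y=np.degrees(np.arctan2(R[1,1],R[0,1])); d=(yawy-y+90)%180-90
    print("t",round(s["t"],2),"pos",np.round(s["position"],1),"j",np.round(s["joint_pos"],2),"tilt",np.round(R[:2,2]*57.3,2),"yawy",round(y,2),"rotz",round(-d,2),
     "F",np.round(s["contact_force"],1),"gap",round(s["finger_gap"],1),"grasp",round(s["grasp_force"],1))
    print("toolshift (axes now)",np.round(R.T@(np.array(goal)-s["position"]),1))
    a=np.radians(y+d); Y=np.array([np.cos(a),np.sin(a),0]); Z=np.array([0,0,-1.]); X=np.cross(Y,Z)
    print("toolshift (axes after rot)",np.round(np.array([X,Y,Z])@(np.array(goal)-s["position"]),1))
E
python3 -c "
from h import *
to([554.7,-271.3,130],98.8)"
```

```text
t 2.1 pos [416.3 -11.6 203.7] j [-0.03  0.07 -0.37  1.13  0.   -0.18] tilt [-0.03  0.01] yawy 98.8 rotz -0.0 F [1.2 0.1 0.2] gap 59.7 grasp 0.0
toolshift (axes now) [ -97.1 -277.8   73.5]
toolshift (axes after rot) [ -97.1 -277.8   73.7]
```

>>> {"api": "servo_tool", "payload": {
  "grip": [0.7,0.7,0.7,0.7,0.7,0.7,0.7,0.7,0.7,0.7],
  "xyz": [
    [-12,-34,7],
    [-12,-34,7],
    [-12,-34,7],
    [-12,-34,7],
    [-12,-34,7],
    [-12,-34,7],
    [-12,-34,7],
    [-9,-27,7],
    [-4,-13,7],
    [0,0,7]
  ],
  "rot": [
    [0,0,0],
    [0,0,0],
    [0,0,0],
    [0,0,0],
    [0,0,0],
    [0,0,0],
    [0,0,0],
    [0,0,0],
    [0,0,0],
    [0,0,0]
  ]
}}

```text
t: 3.1
position: [554.8, -271.1, 132.7]
tcp_rot: [-0.0, -0.076, 0.997, 0.0]
contact_force: [-0.1, 1.1, -0.2]
finger_gap: 60.1
grasp_force: 0.0
```

Run:
```python
from h import *
to([554.7,-271.3,40],98.8)
c=cam("wrist"); im=c["color"]; cv2.imwrite("pics/w1.png",im[:,:,::-1])
H,S,V=cv2.split(cv2.cvtColor(im,cv2.COLOR_RGB2HSV))
red=(((H<6)|(H>174))&(S>170)&(V>60)).astype(np.uint8)
cs,_=cv2.findContours(red,cv2.RETR_EXTERNAL,cv2.CHAIN_APPROX_NONE); k=max(cs,key=cv2.contourArea).reshape(-1,2)
for z in(50,65):
    r=cv2.minAreaRect(ray(c,k,z)[:,:2].astype(np.float32)); print(z,r, k.mean(0))
print(np.round(c["world_from_camera"],2).tolist())
```

```text
t 3.1 pos [ 554.8 -271.1  132.7] j [-0.45  0.45 -0.03  1.09  0.   -0.61] tilt [-0.03  0.02] yawy 98.72 rotz -0.08 F [-0.1  1.1 -0.2] gap 60.1 grasp 0.0
toolshift (axes now) [ 0.1 -0.2 92.7]
toolshift (axes after rot) [ 0.1 -0.2 92.7]
50 ((555.85546875, -271.3863525390625), (44.7113151550293, 13.973637580871582), 8.744746208190918) [316.4109589  236.82876712]
65 ((551.95751953125, -271.9623718261719), (42.05918884277344, 13.144753456115723), 8.74473762512207) [316.4109589  236.82876712]
[[-0.15, 0.95, 0.26, 490.14], [0.99, 0.15, 0.04, -281.1], [0.0, 0.26, -0.97, 302.87], [0.0, 0.0, 0.0, 1.0]]
```

View pics/w1.png

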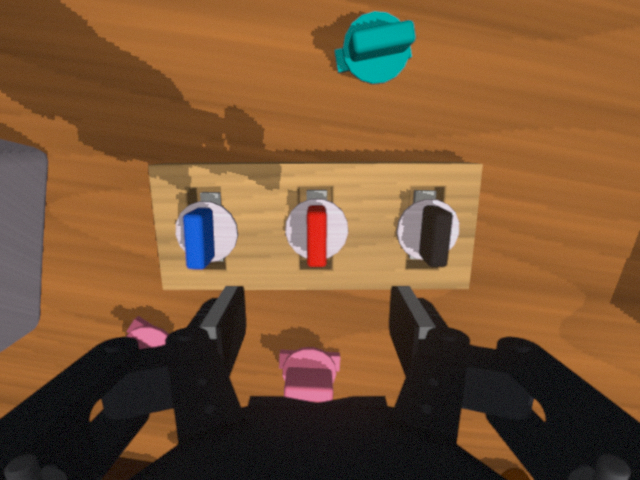

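The wrist view shows the red wing at (316,237), centred between the open fingers and aligned with them. The blue wing is at left (199,240) and the black at right (435,237). I'll descend and grip above the flange.

>>> {"api": "servo_tool", "payload": {
  "grip": [0.7,0.7,0.7,0.7,0.7,0.7,0.7,0,0,0],
  "xyz": [
    [0,0,15],
    [0,0,18],
    [0,0,18],
    [0,0,16],
    [0,0,13],
    [0,0,9],
    [0,0,4],
    [0,0,0],
    [0,0,0],
    [0,0,0]
  ],
  "rot": [
    [0,0,0],
    [0,0,0],
    [0,0,0],
    [0,0,0],
    [0,0,0],
    [0,0,0],
    [0,0,0],
    [0,0,0],
    [0,0,0],
    [0,0,0]
  ],
  "newtons": 60
}}

```text
t: 4.15
position: [555.2, -270.4, 41.7]
tcp_rot: [0.001, -0.077, 0.997, -0.0]
contact_force: [0.9, 0.4, -0.2]
finger_gap: 16.5
grasp_force: 0.0
```

>>> {"api": "servo_tool", "payload": {
  "grip": [0,0,0,0],
  "xyz": [
    [0,0,0],
    [0,0,0],
    [0,0,0],
    [0,0,0]
  ],
  "rot": [
    [0,0,0],
    [0,0,0],
    [0,0,0],
    [0,0,0]
  ]
}}

```text
t: 4.55
position: [554.6, -270.1, 41.0]
tcp_rot: [0.0, -0.077, 0.997, -0.0]
contact_force: [-0.7, 0.0, 0.5]
finger_gap: 0.0
grasp_force: 0.0
```

```bash
python3 -c "
from h import *
to([513.5,144,170],88.2)"
```

```text
t 4.55 pos [ 554.6 -270.1   41. ] j [-0.45  0.52 -0.18  0.88  0.   -0.61] tilt [ 0.01 -0.  ] yawy 98.81 rotz 10.61 F [-0.7  0.   0.5] gap 0.0 grasp 0.0
toolshift (axes now) [ -22.8  415.5 -129. ]
toolshift (axes after rot) [  54.1  412.6 -129. ]
```

The fingers shut fully, so they hold nothing. I need to look.

Run:
```python
from h import *
a=cam("side")["color"][120:300,260:500]; b=cam("wrist")["color"]
a=cv2.resize(a,(640,480)); cv2.imwrite("pics/miss.png",cv2.resize(np.hstack([a,b]),(800,300))[:,:,::-1])
```

```text
(no output)
```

View pics/miss.png

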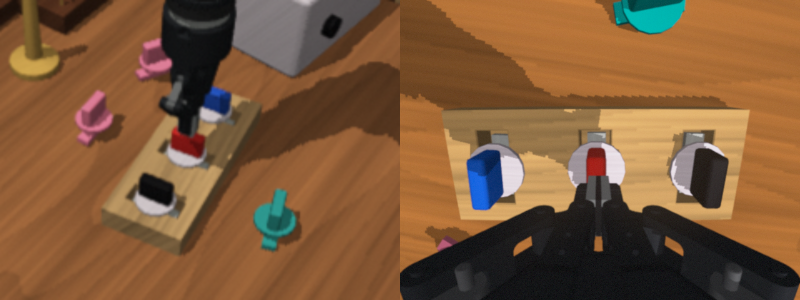

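The side view shows the shut fingers right behind or above the red wing. The wrist view has them over its near half, with the tip at about (317,285). I'll triangulate the tip and compare it with the reported TCP.

Run:
```python
from h import *
def proj(c,P):
    T=np.linalg.inv(c["world_from_camera"]); r,_=cv2.Rodrigues(T[:3,:3])
    return np.round(cv2.projectPoints(np.array(P,float),r,T[:3,3],np.array(c["intrinsics"],float),np.array(c["distortion"],float))[0].reshape(-1,2),1).tolist()
s=get_state(); print(s["position"],s["finger_gap"],s["t"])
p=s["position"]
ims=[]
for n in("wrist","side","top"):
    c=cam(n); pr=proj(c,[p,p+[0,0,19],p+[0,0,24],[554.6,-271.4,65],[554.6,-271.4,35]]); print(n,pr)
    im=c["color"][:,:,::-1].copy(); u,v=map(int,pr[1]); h=100 if n=="wrist" else 40
    x0,y0=u-h,v-h; cr=cv2.resize(im[y0:y0+2*h,x0:x0+2*h],(266,266),interpolation=cv2.INTER_NEAREST); print("origin",x0,y0,266/(2*h))
    for (a,b),col in zip(pr,[(0,255,0),(255,255,0),(255,0,255),(0,255,255),(255,255,255)]): cv2.circle(cr,(int((a-x0)*266/2/h),int((b-y0)*266/2/h)),3,col,1)
    ims.append(cr)
cv2.imwrite("pics/tip.png",np.hstack(ims))
```

```text
[ 554.58417138 -270.04340271   40.91415337] -0.2502074403767161 4.65
wrist [[317.1, 276.8], [317.1, 292.0], [317.1, 296.6], [314.0, 296.3], [314.5, 272.3]]
origin 217 192 1.33
side [[370.5, 208.9], [371.2, 202.2], [371.3, 200.4], [371.7, 200.0], [370.7, 210.6]]
origin 331 162 3.325
top [[411.3, 263.8], [413.0, 261.6], [413.5, 261.0], [414.3, 260.9], [411.6, 264.5]]
origin 373 221 3.325
```

View pics/tip.png

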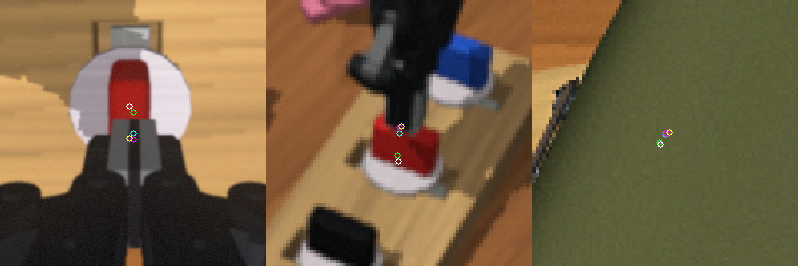

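The tips actually end at the wing top (z about 65), not at the reported z of 41. With no contact force, they shut just above the wing. The real tips are therefore about 25 mm or more higher than reported. I'll open, descend 20 more, which still clears the flange, and close again while watching the force.

>>> {"api": "servo_tool", "payload": {
  "grip": [0.6,0.6,0.6,0.6,0.6,0.6,0.6,0.6],
  "xyz": [
    [0,0,0],
    [0,0,0],
    [0,0,0],
    [0,0,4],
    [0,0,5],
    [0,0,5],
    [0,0,4],
    [0,0,2]
  ],
  "rot": [
    [0,0,0],
    [0,0,0],
    [0,0,0],
    [0,0,0],
    [0,0,0],
    [0,0,0],
    [0,0,0],
    [0,0,0]
  ]
}}

```text
t: 5.6
position: [554.1, -269.8, 20.1]
tcp_rot: [-0.001, -0.077, 0.997, 0.0]
contact_force: [-0.7, -0.3, 0.5]
finger_gap: 51.2
grasp_force: 0.0
```

>>> {"api": "servo_tool", "payload": {
  "grip": [0,0,0,0,0,0],
  "xyz": [
    [0,0,0],
    [0,0,0],
    [0,0,0],
    [0,0,0],
    [0,0,0],
    [0,0,0]
  ],
  "rot": [
    [0,0,0],
    [0,0,0],
    [0,0,0],
    [0,0,0],
    [0,0,0],
    [0,0,0]
  ]
}}

```text
t: 6.2
position: [554.9, -270.2, 21.3]
tcp_rot: [0.0, -0.077, 0.997, -0.0]
contact_force: [-1.0, 0.2, 1.4]
finger_gap: 12.1
grasp_force: 60.7
```

Run:
```python
from h import *
to([513.5,144,170],88.2)
a=cam("side")["color"][150:240,320:440]; b=cam("wrist")["color"]
a=cv2.resize(a,(640,480)); cv2.imwrite("pics/g2.png",cv2.resize(np.hstack([a,b]),(800,300))[:,:,::-1])
```

```text
t 6.2 pos [ 554.9 -270.2   21.3] j [-0.45  0.54 -0.2   0.83 -0.   -0.61] tilt [ 0.04 -0.02] yawy 98.81 rotz 10.61 F [-1.   0.2  1.4] gap 12.1 grasp 60.7
toolshift (axes now) [ -22.6  415.6 -148.9]
toolshift (axes after rot) [  54.4  412.7 -148.7]
```

View pics/g2.png

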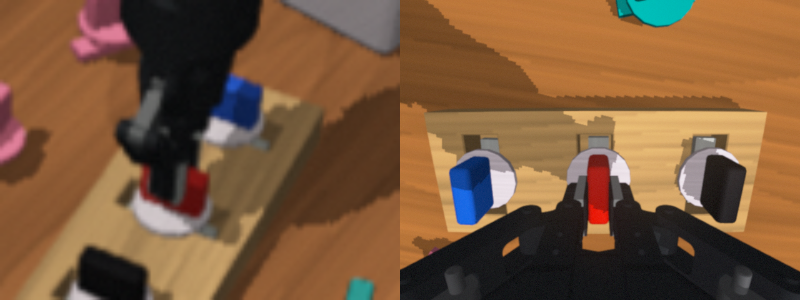

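The red wing is now gripped, with a gap of 12 mm, 60 N, and pads over its sides. Next I lift and carry it to the slot.

>>> {"api": "servo_tool", "payload": {
  "grip": [0,0,0,0,0,0,0,0,0,0],
  "xyz": [
    [0,0,-5],
    [0,0,-10],
    [0,0,-14],
    [0,0,-16],
    [0,0,-18],
    [0,0,-18],
    [0,0,-16],
    [0,0,-14],
    [0,0,-9],
    [0,0,-5]
  ],
  "rot": [
    [0,0,0],
    [0,0,0],
    [0,0,0],
    [0,0,0],
    [0,0,0],
    [0,0,0],
    [0,0,0],
    [0,0,0],
    [0,0,0],
    [0,0,0]
  ]
}}

```text
t: 7.3
position: [554.9, -270.2, 147.0]
tcp_rot: [0.0, -0.077, 0.997, -0.0]
contact_force: [-0.6, 0.0, -1.4]
finger_gap: 12.4
grasp_force: 60.4
```

>>> {"api": "servo_tool", "payload": {
  "grip": [0,0,0,0,0,0,0,0,0,0],
  "xyz": [
    [0,0,0],
    [0,0,0],
    [3,20,0],
    [4,30,0],
    [4,34,0],
    [5,35,0],
    [5,35,0],
    [5,35,0],
    [5,35,0],
    [5,35,0]
  ],
  "rot": [
    [0,0,5.3],
    [0,0,5.3],
    [0,0,0],
    [0,0,0],
    [0,0,0],
    [0,0,0],
    [0,0,0],
    [0,0,0],
    [0,0,0],
    [0,0,0]
  ]
}}

```text
t: 8.3
position: [525.2, -7.8, 145.6]
tcp_rot: [-0.001, 0.015, 1.0, 0.0]
contact_force: [0.7, 0.5, -1.5]
finger_gap: 12.4
grasp_force: 60.3
```

```bash
python3 -c "
from h import *
to([513.5,144,146],88.2)"
```

```text
t 8.3 pos [525.2  -7.8 145.6] j [-0.02  0.29 -0.25  1.03  0.    0.01] tilt [-0.07  0.03] yawy 88.32 rotz 0.12 F [ 0.7  0.5 -1.5] gap 12.4 grasp 60.3
toolshift (axes now) [ 16.1 151.3  -0.3]
toolshift (axes after rot) [ 16.5 151.3  -0.4]
```

>>> {"api": "servo_tool", "payload": {
  "grip": [0,0,0,0,0,0,0],
  "xyz": [
    [4,34,0],
    [4,34,0],
    [3,33,0],
    [3,28,0],
    [2,16,0],
    [0,7,0],
    [0,0,0]
  ],
  "rot": [
    [0,0,0],
    [0,0,0],
    [0,0,0],
    [0,0,0],
    [0,0,0],
    [0,0,0],
    [0,0,0]
  ]
}}

```text
t: 9.0
position: [514.7, 143.3, 145.6]
tcp_rot: [-0.0, 0.014, 1.0, -0.0]
contact_force: [-1.5, -0.7, -2.1]
finger_gap: 12.5
grasp_force: 60.3
```

Run:
```python
from h import *
to([513.6,144.8,92],88.2)
a=cam("side")["color"][260:440,140:380]; b=cam("wrist")["color"]
a=cv2.resize(a,(640,480)); cv2.imwrite("pics/s1.png",cv2.resize(np.hstack([a,b]),(800,300))[:,:,::-1])
```

```text
t 9.0 pos [514.7 143.3 145.6] j [ 0.27  0.31 -0.23  1.04  0.    0.3 ] tilt [-0.04 -0.01] yawy 88.36 rotz 0.16 F [-1.5 -0.7 -2.1] gap 12.5 grasp 60.3
toolshift (axes now) [ 1.1  1.5 53.6]
toolshift (axes after rot) [ 1.1  1.5 53.6]
```

View pics/s1.png

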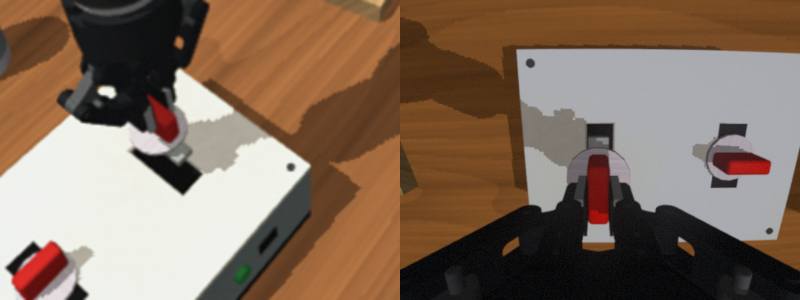

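The side view shows the held stud above the empty slot, its foot bar parallel to it. In the wrist view the foot sits laterally centred in the dark slot at (599,133). I'll lower it in stages.

>>> {"api": "servo_tool", "payload": {
  "grip": [0,0,0,0,0,0,0,0],
  "xyz": [
    [1,1,6],
    [0,0,8],
    [0,0,8],
    [0,0,6],
    [0,0,4],
    [0,0,3],
    [0,0,3],
    [0,0,2]
  ],
  "rot": [
    [0,0,0],
    [0,0,0],
    [0,0,0],
    [0,0,0],
    [0,0,0],
    [0,0,0],
    [0,0,0],
    [0,0,0]
  ]
}}

```text
t: 9.9
position: [514.5, 143.5, 105.8]
tcp_rot: [0.0, 0.016, 1.0, 0.0]
contact_force: [0.1, 0.1, -2.1]
finger_gap: 12.4
grasp_force: 60.3
```

>>> {"api": "servo_tool", "payload": {
  "grip": [0,0,0,0,0],
  "xyz": [
    [0,0,3],
    [0,0,3],
    [0,0,3],
    [0,0,2],
    [0,0,0]
  ],
  "rot": [
    [0,0,0],
    [0,0,0],
    [0,0,0],
    [0,0,0],
    [0,0,0]
  ]
}}

```text
t: 10.4
position: [514.2, 143.4, 94.5]
tcp_rot: [-0.0, 0.016, 1.0, -0.0]
contact_force: [0.0, 0.1, -1.4]
finger_gap: 12.4
grasp_force: 60.3
```

Run:
```python
from h import *
to([513.6,144.8,91],88.2)
```

```text
t 10.4 pos [514.2 143.4  94.5] j [ 0.27  0.35 -0.31  0.91 -0.    0.3 ] tilt [-0.04 -0.01] yawy 88.22 rotz 0.02 F [ 0.   0.1 -1.4] gap 12.4 grasp 60.3
toolshift (axes now) [0.6 1.4 3.5]
toolshift (axes after rot) [0.6 1.4 3.5]
```

>>> {"api": "servo_tool", "payload": {
  "grip": [0,0,0,0,0],
  "xyz": [
    [0,0,1],
    [0,0,1],
    [0,0,1],
    [0,0,0.5],
    [0,0,0]
  ],
  "rot": [
    [0,0,0],
    [0,0,0],
    [0,0,0],
    [0,0,0],
    [0,0,0]
  ]
}}

```text
t: 10.9
position: [514.4, 143.4, 91.4]
tcp_rot: [0.0, 0.016, 1.0, -0.0]
contact_force: [0.1, 0.3, -1.2]
finger_gap: 12.3
grasp_force: 60.5
```

>>> {"api": "servo_tool", "payload": {
  "grip": [0,0,0],
  "xyz": [
    [0,0,0.5],
    [0,0,0.5],
    [0,0,0]
  ],
  "rot": [
    [0,0,0],
    [0,0,0],
    [0,0,0]
  ]
}}

```text
t: 11.2
position: [514.5, 143.5, 91.3]
tcp_rot: [0.0, 0.016, 1.0, 0.0]
contact_force: [-2.2, -0.7, 5.8]
finger_gap: 12.5
grasp_force: 61.3
```

The flange is in contact: about 7 N at the expected height of 91. Now the quarter turn.

>>> {"api": "servo_tool", "payload": {
  "grip": [0,0,0,0,0,0,0,0,0,0],
  "xyz": [
    [0,0,0],
    [0,0,0],
    [0,0,0],
    [0,0,0],
    [0,0,0],
    [0,0,0],
    [0,0,0],
    [0,0,0],
    [0,0,0],
    [0,0,0]
  ],
  "rot": [
    [0,0,-4],
    [0,0,-8],
    [0,0,-8],
    [0,0,-8],
    [0,0,-8],
    [0,0,-8],
    [0,0,-8],
    [0,0,-8],
    [0,0,-8],
    [0,0,-8]
  ]
}}

```text
t: 12.2
position: [515.3, 143.9, 91.3]
tcp_rot: [0.001, -0.606, 0.796, -0.0]
contact_force: [0.3, 0.2, 3.9]
finger_gap: 12.8
grasp_force: 61.0
```

>>> {"api": "servo_tool", "payload": {
  "grip": [0,0,0,0],
  "xyz": [
    [0,0,0],
    [0,0,0],
    [0,0,0],
    [0,0,0]
  ],
  "rot": [
    [0,0,-8],
    [0,0,-6],
    [0,0,0],
    [0,0,0]
  ]
}}

```text
t: 12.6
position: [515.3, 143.8, 91.3]
tcp_rot: [0.001, -0.695, 0.719, -0.0]
contact_force: [-0.0, 0.2, 6.1]
finger_gap: 12.4
grasp_force: 61.3
```

Run:
```python
from h import *
to([514,144,91],-1.8)
```

```text
t 12.6 pos [515.3 143.8  91.3] j [ 0.27  0.35 -0.32  0.9   0.   -1.27] tilt [0.11 0.04] yawy 178.1 rotz -0.1 F [-0.   0.2  6.1] gap 12.4 grasp 61.3
toolshift (axes now) [-0.1  1.3  0.3]
toolshift (axes after rot) [-0.1  1.3  0.3]
```

>>> {"api": "servo_tool", "payload": {
  "grip": [0.3,0.6,0.6,0.6,0.6,0.6,0.6,0.6,0.6,0.6],
  "xyz": [
    [0,0,0],
    [0,0,0],
    [0,0,0],
    [0,0,0],
    [0,0,-8],
    [0,0,-14],
    [0,0,-20],
    [0,0,-24],
    [0,0,-24],
    [0,0,-14]
  ],
  "rot": [
    [0,0,0],
    [0,0,0],
    [0,0,0],
    [0,0,0],
    [0,0,0],
    [0,0,0],
    [0,0,0],
    [0,0,0],
    [0,0,0],
    [0,0,0]
  ]
}}

```text
t: 13.6
position: [515.4, 143.7, 197.1]
tcp_rot: [0.001, -0.696, 0.718, -0.001]
contact_force: [1.0, 0.4, -0.6]
finger_gap: 51.4
grasp_force: 0.0
```

>>> {"api": "servo_tool", "payload": {
  "grip": [0.6,0.6,0.6,0.6,0.6,0.6,0.6],
  "xyz": [
    [-20,0,0],
    [-30,0,0],
    [-30,0,0],
    [-30,0,0],
    [-30,0,0],
    [-30,0,0],
    [-10,0,0]
  ],
  "rot": [
    [0,0,0],
    [0,0,0],
    [0,0,0],
    [0,0,0],
    [0,0,0],
    [0,0,0],
    [0,0,0]
  ]
}}

```text
t: 14.3
position: [520.1, 326.1, 194.7]
tcp_rot: [0.001, -0.697, 0.717, 0.0]
contact_force: [-0.4, 0.9, 0.7]
finger_gap: 51.3
grasp_force: 0.0
```

Run:
```python
from h import *
to([514,144,91],-1.8)
t=cam("top"); s=cam("side")
for n,c,bs in(("top",t,((25,260,95,315),(115,250,185,325))),("side",s,((130,390,200,450),(205,320,275,390)))):
    H,S,V=cv2.split(cv2.cvtColor(c["color"],cv2.COLOR_RGB2HSV)); red=(((H<6)|(H>174))&(S>170)&(V>60)).astype(np.uint8)
    for b in bs:
        x0,y0,x1,y1=b; k=np.zeros_like(red);k[y0:y1,x0:x1]=red[y0:y1,x0:x1]
        if not k.any(): print(n,b,"none");continue
        r=cv2.minAreaRect(ray(c,np.argwhere(k)[:,::-1],135)[:,:2].astype(np.float32)); print(n,np.round(r[0],1),np.round(r[1],1),round(r[2],1))
a=cv2.resize(t["color"][220:360,10:220],(400,267)); b=cv2.resize(s["color"][270:480,60:360],(400,267))
cv2.imwrite("pics/end.png",np.hstack([a,b])[:,:,::-1])
```

```text
t 14.3 pos [520.1 326.1 194.7] j [ 0.56  0.42  0.07  1.22  0.   -0.98] tilt [0.04 0.07] yawy 178.35 rotz 0.15 F [-0.4  0.9  0.7] gap 51.3 grasp 0.0
toolshift (axes now) [182.3   0.9 103.4]
toolshift (axes after rot) [182.2   0.4 103.7]
top [516.3 268.1] [49.4 15.1] 88.9
top [513.  139.4] [44.9 14.8] 86.1
side [511.1 274.3] [38.2 24.3] 86.7
side [508.3 145.8] [43.6 22.7] 88.1
```

View pics/end.png

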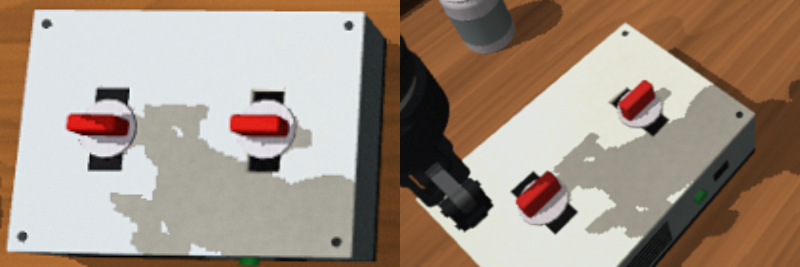

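Both views show the new stud seated, its wing square across the slot and parallel to the fitted one. The gripper is clear, so I'm handing in.

```bash
python3 -c "
from station import *
print(hand_in())"
```

```text
the job is handed in; nothing more can be done
None
```

The red stud is in the hatch slot with its flange down and its wing square across the slot, released and handed in at about 14 s; the first grasp closed above the wing because the fingertips sat about 25 mm higher than reported, and the second held.

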